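# Roll-test two spare shafts and refit the roller mixer

## Robot

A 6-joint arm with a two-finger parallel gripper is mounted at the origin on a cart in front of the work surface, level with it; the furniture and walls round the work are solid. World frame = base frame: x ahead of the robot, y to its left, z up, the work surface at z = 0. Lengths are in m, angles in rad, forces in N, time in s.
With the tool pointing down it reaches from about 0.35 to 0.975 m from the base axis. Payload 4.9 kg.
Tool frame: the origin (TCP) lies on the centre line of the jaws, within the pads' length; the fingertips stand manip.tip_reach ahead of it and the grasp point (between the pads) is the TCP (manip.tip_reach is the distance from the TCP to the fingertips, in m); z points along the fingers, y is the line along which they close (so a half turn about z gives the same grasp; the last joint's range is limited). The gripper opens to 85 mm and grips with 20 to 120 N. Pads are 22 mm wide; open, the fingers measure 114 mm over their backs; the gripper's body (76 mm by 85 mm) begins 54 mm behind the grasp point. The pads swing forward as they close: fully open they stand 13 mm farther back than shut.
Start: joints at [1.01, 0.053, 1.613, -0, 1.476, -0.119], TCP at [0.267, 0.565, 0.25] pointing down, gripper open.
Joint ranges: [-3.01, 3.01], [-1.01, 2.22], [0.06, 2.58], [-1.02, 4.17], [0.09, 2.62], [-3.14, 3.14]. Speed limits (rad/s): [2.57, 2.57, 3.14, 3.14, 3.14, 3.14].

## Interface

Orientations are given as a unit quaternion [w, x, y, z].
In Python, from plant import manip gives the robot as it stands. The module is installed in compiled form; this text tells all that it offers.
- The arm moves only by the tool move_arm, never from a script. Its argument "rows" is a list of rows, each a list of 7 numbers: the shift along the tool's x, y, z in cm, then the turn, a rotation vector about the tool's x, y, z in degrees, then the opening, from -1 (shut) to 1 (fully open). In form: [[tx, ty, tz, ax, ay, az, jaw], ...]. A call has 1 to 20 rows; each row shifts and turns the commanded pose from where the row before left it, along the tool's axes as they then stand; what a row does not reach is not made up. A row lasts 1/12 s, in which the tool goes at most 41.7 mm and 7.16 degrees, less where a joint would pass 70% of its speed; a pose out of reach is approached as far as the arm can. A call is refused whole if a number of a shift passes 4.17 or a number of a turn 7.16, either way. A call with a gripper value outside its range is refused whole. The fingers move at their own pace and stop on an object; the grip force is fixed at half the most. Time passes only in rows, so rows that do not move let the fingers close. It gives the time, the measured TCP pose, the force, the opening and the grip force at its end, in the units of the state.
- manip.state(): the state, without advancing time (a new reading comes with each control period).
- manip.grab_frame(name): name is "scene" or "top" or "wrist"; returns a dict with "img" (480x640x3 uint8, blue, green, red), "mtx" (3x3 intrinsics, pixels), "k1" (the pictures are not rectified: a ray, as slopes to the right and down, at radius r is drawn at 1 + k1 r^2 times it, then the intrinsics apply), "R" (3x3) and "t" (3): a world point X has camera coordinates R X + t. Camera axes: x right, y down, z forward; pixel columns grow to the right and rows downward; lengths in m; the calibration is good to about 2 mm. A picture is of the moment at which its call begins. There is no depth.
- manip.job_done(): hands the job in; it is judged then, once.
The state is a dict: "time": time; "joint_pos": joint angles; "joint_vel": joint speeds; "joint_efforts": joint torques, N m; "tool_pos": TCP position; "tool_rot": TCP orientation; "contact_force": force on the tool from outside, world axes, zero at the start; "ft_torque": the same for the moment, N m; "gripper_width": opening from 0.0 (shut) to 1.0 (fully open); "grasp_force": force on a finger pad.
Only numpy, scipy, OpenCV 4.12 (cv2) and the standard library are available. Lean on these libraries where they do the work, as an engineer would, in place of code of your own. Each camera call takes 0.05 s, during which the arm holds its last target. There are 200 camera calls.

## Task

The bench roller mixer is missing its front roller. One of the two spare shafts on the granite flat is bent: find out which by rolling a shaft along the flat under lightly pressed closed fingertips at its middle, about a quarter turn each way, feeling whether it lifts, without ever pressing hard. Then lay the straight shaft fully home in the mixer's empty front bearings and lay the bent one in the steel tray, setting both down gently, and leave the tube and the vials alone.

Things in the scene. Friction and masses are not known exactly. Their poses are not given: they have to be found in the camera images.
- shaft_a: Spare roller shaft, steel: body 14 mm diameter x 110 mm, at each end a journal 8 mm diameter x 12 mm; about 0.15 kg. Origin at mid-length in the middle of its thickness, y along it. Starts lying on the plate, origin 37 mm above the bench, x along the plate's x within 0.1 rad, z up. Either shaft_a or shaft_b is bowed by 3 mm at mid-length, the other straight; letters and places do not tell which.
- shaft_b: The other spare shaft, same make and sizes. Left alone, a bowed shaft lies with its bow sideways. Pressed at mid-length and rolled, within a quarter turn one way it lifts the fingertip by up to 3 mm (held at one height, the force climbs by 10 N or more), the other way it does not; the straight one stays level both ways.
- plate: Black granite inspection flat, 150 x 150 mm, fixed, top 30 mm above the bench; origin under its centre on the bench. The shafts lie on it along its y, 35 mm either side of its centre in x. A shaft under a fingertip rolls half as far as the fingertip moves; 11 mm of its own travel is a quarter turn. Press with a few N, never over 20; touch down slowly (6 mm/s), for a hard tap counts too.
- mixer: White roller mixer with blue sides, 150 x 150 mm plus the knob, fixed; origin under its centre on the bench. Rollers run along its y; the panel with knob and switch faces -x. Two end cheeks, 9 mm thick, inner faces 114 mm apart, tops 62 mm high. Roller places at x = -40, 0, +40 mm; the front one (-40) is empty, the others hold 14 mm rollers. Deck under the rollers 26 mm high.
- seat (a point): Where the origin of a fully seated shaft lies, 52 mm above the bench; axes as the mixer's (shaft along y). Each cheek has an open-topped slot here, 9.2 mm wide, floor 48 mm high, mouth flaring at 45 degrees to 21.2 mm at the top; end play 2 mm either way. The next roller's surface is 33 mm behind this axis: open the fingers to no more than about 35 mm here.
- tray: Open stainless instrument tray with a rolled rim and a pale liner, loose, 0.5 kg, for the bent shaft: 166 mm long (its y, roughly along world y), 92 mm wide (its x), 26 mm high over the rim, walls and floor 2 mm thick (inside 162 x 88 mm). Origin under the middle of its floor.
- tube50: Capped 50 ml tube, 30 mm in diameter and 103 mm long, lying on the mixer's two fitted rollers; origin on its axis near mid-length. A bystander: leave it where it is.
- vial_red: Small control vial with red cap, 24 mm across, 52 mm high; origin under it. A bystander: leave it where it is.
- vial_green: Small control vial with green cap, 24 mm across, 52 mm high; origin under it. A bystander: leave it where it is.

How it is judged:
On the way:
1. one of the shafts, pressed on the granite flat by the fingertips, has been rolled well towards a quarter turn (over 1 rad) (((angle between the z axis of shaft_a and the z axis of plate, either way round above 1 rad and z of shaft_a in the frame of plate between 0.03 and 0.045 m and contact force between the fingers and shaft_a above 0.5 N and contact force between shaft_a and plate above 2.2 N) or (angle between the z axis of shaft_b and the z axis of plate, either way round above 1 rad and z of shaft_b in the frame of plate between 0.03 and 0.045 m and contact force between the fingers and shaft_b above 0.5 N and contact force between shaft_b and plate above 2.2 N))), for 0.02 s.
At the end, for the whole second after the job is handed in: One shaft lies fully down in the front bearings, its middle on the bearing axis within 1.5 mm across and in height, 4 mm along, parallel within 0.05 rad (a bowed one is further off); the other lies flat on the floor of the level steel tray, its middle within 30 mm of the tray's; both at rest (((x of shaft_a in the frame of seat between -0.0015 and 0.0015 m and y of shaft_a in the frame of seat between -0.004 and 0.004 m and z of shaft_a in the frame of seat between -0.0015 and 0.0015 m and angle between the y axis of shaft_a and the y axis of mixer, either way round below 0.05 rad and linear speed of each of shaft_a, shaft_b below 0.02 m/s and horizontal distance between shaft_b and tray below 0.03 m and z of shaft_b in the frame of tray between 0.004 and 0.022 m and angle between tray's own z axis and vertical below 0.1 rad) or (x of shaft_b in the frame of seat between -0.0015 and 0.0015 m and y of shaft_b in the frame of seat between -0.004 and 0.004 m and z of shaft_b in the frame of seat between -0.0015 and 0.0015 m and angle between the y axis of shaft_b and the y axis of mixer, either way round below 0.05 rad and linear speed of each of shaft_b, shaft_a below 0.02 m/s and horizontal distance between shaft_a and tray below 0.03 m and z of shaft_a in the frame of tray between 0.004 and 0.022 m and angle between tray's own z axis and vertical below 0.1 rad))); the robot touches nothing.
It fails at once if a shaft is pressed on the granite flat with more than 20 N (contact force between any of shaft_a, shaft_b and plate above 20 N).
It fails at once if a shaft is forced or dropped (over 40 N) in the mixer or the tray (contact force between any of shaft_a, shaft_b and mixer above 40 N or contact force between any of shaft_a, shaft_b and tray above 40 N).
It fails at once if a shaft lands on the bench ((height (world z) of shaft_a below 0.018 m and horizontal distance between shaft_a and tray above 0.1 m) or (height (world z) of shaft_b below 0.018 m and horizontal distance between shaft_b and tray above 0.1 m)).
It fails at once if the steel tray is shoved more than 50 mm (distance of tray from where it was at the start of the episode above 0.05 m).
It fails at once if a bystander is disturbed (moved over 25 mm) (distance of any of tube50, vial_red, vial_green from where it was at the start of the episode above 0.025 m).
It also fails if it takes over 72 s, if anything falls off the work surface, if the arm or the gripper's body presses on something with over 40 N, if the wrist force passes 120 N, or if a joint passes its speed limit or range.

## Working session

There is one attempt and no reset: what is moved stays moved. The work goes in short steps, Python scripts to look and compute and a tool call to move; the robot and the scene stay as the last step left them, time stands still between calls to the robot, and variables do not carry over. Pictures are saved under pics/ and viewed, at most 10 in all, crops included, and the job is handed in when it is done.

Besides the shell and the picture viewer there is one more tool, called after "Call:" as name(argument=value, ...), one argument or row to a line, values as JSON. move_arm: Moves the arm, as the interface text tells. Its arguments: {"type":"object","properties":{"rows":{"type":"array","items":{"type":"array","items":{"type":"number"}}}},"required":["rows"]}

```bash
mkdir -p pics
cat > h.py <<'E'
import numpy as np, cv2
from plant import manip
def grab(n,save=None):
    f=manip.grab_frame(n)
    if save: cv2.imwrite('pics/'+save,f['img'])
    return f
E
python3 - <<'E'
from h import *
import pickle
d={}
for n in ('top','scene'):
    d[n]=grab(n,n+'0.png'); print(n,d[n]['mtx'].tolist(),d[n]['k1'],d[n]['R'].tolist(),d[n]['t'].tolist())
pickle.dump(d,open('f0.pkl','wb'))
print(manip.state(),manip.tip_reach)
E
```

```text
top [[622.3475587011968, 0.0, 332.0227350650757], [0.0, 622.3475587011968, 248.2889443335906], [0.0, 0.0, 1.0]] -0.07920757209228392 [[-0.02188769437537471, -0.9997406739361717, 0.006285993364575218], [-0.9870037632306684, 0.02060677916458558, -0.15937042392163098], [0.15919956093981094, -0.009692550237749316, -0.9871988423141815]] [0.21900426516585675, 0.5714550249172211, 0.9506588564494677]
scene [[463.95327743728154, 0.0, 325.96165880041656], [0.0, 463.95327743728154, 237.57777064279526], [0.0, 0.0, 1.0]] -0.020166390393624813 [[0.7185693364372983, -0.6953588333121009, -0.011584544311055699], [-0.4785179533551034, -0.4822657717848587, -0.7337849096851184], [0.5046569894977221, 0.5328187480744162, -0.6792830813817666]] [-0.2629727713662708, 0.46628717118154006, 0.4843144192209433]
{'time': 0.1, 'joint_pos': array([ 1.00999481e+00,  5.32762946e-02,  1.61416101e+00,  2.10247778e-06,
        1.47601817e+00, -1.19013672e-01]), 'joint_vel': array([-2.29454038e-05, -2.22763942e-03, -2.39534930e-03,  4.61577367e-04,
       -6.97891177e-04,  1.40240917e-03]), 'joint_efforts': array([-1.07446019e-04, -3.94896305e+01, -3.71367288e+01, -9.63279172e-05,
        3.85188177e-03, -8.30983964e-06]), 'tool_pos': array([0.266943  , 0.56453343, 0.24919238]), 'tool_rot': array([-3.11518718e-04,  2.19101918e-01,  9.75701533e-01, -8.77771194e-04]), 'contact_force': array([ 0.18892197, -0.3322979 ,  0.37536825]), 'ft_torque': array([ 0.01862665, -0.03395866, -0.01285298]), 'grasp_force': 0.0, 'gripper_width': 0.9960978174079946} 0.019
```

View pics/top0.png

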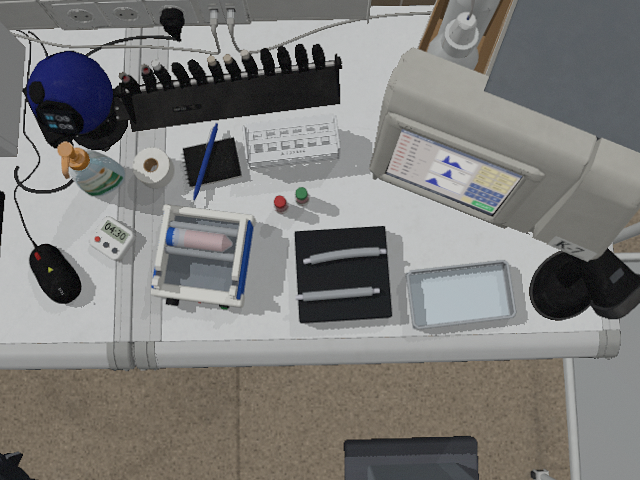

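View pics/scene0.png

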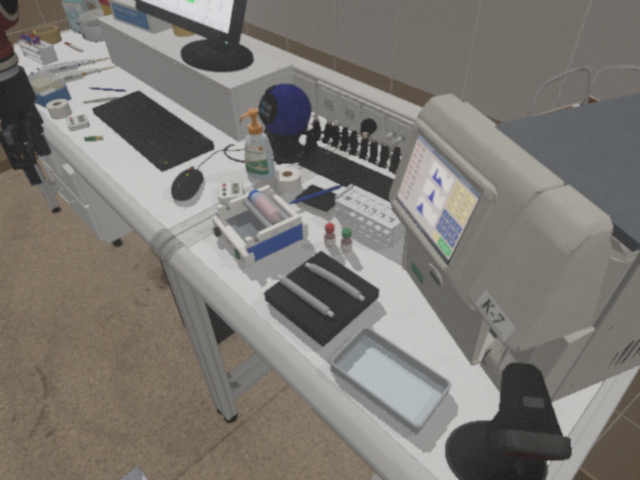

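The top view shows the mixer centred near (203,255), with its front (knob side) facing down. The plate is near (343,275), the far shaft runs (304,261)-(385,252) and the near one (299,296)-(379,291). The tray is near (460,294) and the vials are at (280,203) and (302,195). The scene view agrees. Next I'll triangulate the shafts from both views.

```bash
cat >> h.py <<'E'
def ray(f,uv):
    uv=np.float64(uv).reshape(1,1,2)
    n=cv2.undistortPoints(uv,f['mtx'],np.array([f['k1'],0,0,0.]))[0,0]
    R=np.array(f['R']);t=np.array(f['t'])
    return -R.T@t, R.T@np.array([n[0],n[1],1.])
def onz(f,uv,z):
    o,d=ray(f,uv); return o+d*(z-o[2])/d[2]
def tri(*fu):
    A=np.zeros((3,3));b=np.zeros(3);L=[]
    for f,uv in fu:
        o,d=ray(f,uv);d=d/np.linalg.norm(d);P=np.eye(3)-np.outer(d,d);A+=P;b+=P@o;L.append((P,o))
    X=np.linalg.solve(A,b); return X,[round(float(np.linalg.norm(P@(X-o)))*1e3,2) for P,o in L]
def proj(f,X):
    return cv2.projectPoints(np.float64(X).reshape(-1,1,3),cv2.Rodrigues(np.array(f['R']))[0],np.array(f['t']),f['mtx'],np.array([f['k1'],0,0,0.]))[0].reshape(-1,2)
def shafts(f,box,th=90):
    """bright elongated blobs inside the dark plate"""
    g=cv2.cvtColor(f['img'],cv2.COLOR_BGR2GRAY);x0,y0,x1,y1=box
    m=np.zeros_like(g);m[y0:y1,x0:x1]=(g[y0:y1,x0:x1]<70)*255
    c=max(cv2.findContours(cv2.morphologyEx(m,cv2.MORPH_CLOSE,np.ones((3,3))),0,1)[0],key=cv2.contourArea)
    h=np.zeros_like(g);cv2.fillPoly(h,[cv2.convexHull(c)],255)
    quad=cv2.approxPolyN(cv2.convexHull(c),4).reshape(-1,2) if hasattr(cv2,'approxPolyN') else None
    b=((g>th)&(cv2.erode(h,np.ones((5,5)))>0)).astype(np.uint8)
    n,l,s,ce=cv2.connectedComponentsWithStats(b)
    out=[]
    for i in np.argsort(-s[1:,4])[:2]+1:
        p=np.argwhere(l==i)[:,::-1].astype(float);c0=p.mean(0)
        v=np.linalg.svd(p-c0,full_matrices=False)[2][0]
        a=(p-c0)@v; w=(p-c0)@np.array([-v[1],v[0]])
        bins=np.linspace(a.min(),a.max(),9);prof=[w[(a>=bins[k])&(a<=bins[k+1])].mean() for k in range(8)]
        out.append(dict(c=c0,e0=c0+v*a.min(),e1=c0+v*a.max(),prof=np.round(prof,2),n=len(p)))
    return quad,out
E
python3 - <<'E'
from h import *
import pickle
d=pickle.load(open('f0.pkl','rb'))
T,S=d['top'],d['scene']
qt,st=shafts(T,(285,215,400,335)); qs,ss=shafts(S,(255,245,390,350))
print(qt.tolist(),qs.tolist())
print([onz(T,q,.03).round(4).tolist() for q in qt]);print([onz(S,q,.03).round(4).tolist() for q in qs])
for s in st: print('T',s, [onz(T,s[k],.037).round(4).tolist() for k in('c','e0','e1')])
for s in ss: print('S',s, [onz(S,s[k],.037).round(4).tolist() for k in('c','e0','e1')])
for a in st:
  for b in ss: print(tri((T,a['c']),(S,b['c'])))
for n,uv in dict(mixer=(203,255),tray=(460,294)).items(): print(n,onz(T,uv,.03))
E
```

```text
[[392, 317], [299, 323], [294, 231], [385, 226]] [[382, 293], [322, 346], [261, 296], [320, 251]]
[[0.4651, 0.1131, 0.03], [0.4588, 0.2619, 0.03], [0.6083, 0.268, 0.03], [0.6136, 0.1191, 0.03]]
[[0.6114, 0.1088, 0.03], [0.4576, 0.1034, 0.03], [0.4524, 0.2558, 0.03], [0.6064, 0.2648, 0.03]]
T {'c': array([343.61550889, 254.21486268]), 'e0': array([384.48733056, 248.98977968]), 'e1': array([302.67386199, 259.44887219]), 'prof': array([-1.02, -0.4 ,  0.47,  0.65,  0.84,  0.34, -0.24, -1.18]), 'n': 619} [[0.5673, 0.1882, 0.037], [0.5744, 0.122, 0.037], [0.5601, 0.2543, 0.037]]
T {'c': array([338.31340872, 293.26494346]), 'e0': array([379.06893139, 289.81410115]), 'e1': array([299.79058463, 296.52673922]), 'prof': array([ 0.05, -0.09, -0.05,  0.09,  0.04, -0.07, -0.02,  0.07]), 'n': 619} [[0.5044, 0.1982, 0.037], [0.5085, 0.133, 0.037], [0.5005, 0.2597, 0.037]]
S {'c': array([335.87941788, 280.20582121]), 'e0': array([307.40548644, 262.7123103 ]), 'e1': array([364.39698832, 297.72614258]), 'prof': array([ 0.94,  0.2 , -0.31, -0.68, -0.65, -0.32,  0.22,  0.97]), 'n': 481} [[0.5699, 0.1841, 0.037], [0.5629, 0.2534, 0.037], [0.5764, 0.1198, 0.037]]
S {'c': array([308.26888889, 297.22666667]), 'e0': array([284.17713579, 279.96195269]), 'e1': array([332.83665558, 314.83250312]), 'prof': array([ 0.19, -0.01,  0.01, -0.16, -0.11, -0.05, -0.06,  0.3 ]), 'n': 450} [[0.507, 0.1899, 0.037], [0.5032, 0.2509, 0.037], [0.5106, 0.132, 0.037]]
(array([0.5694667 , 0.18680275, 0.03453841]), [2.24, 2.24])
(array([0.54909314, 0.20033878, 0.00433915]), [26.27, 26.27])
(array([0.5241089 , 0.1798687 , 0.07124518]), [29.47, 29.47])
(array([0.50787664, 0.19618069, 0.02985708]), [3.38, 3.38])
mixer [0.57177981 0.4164883  0.03      ]
tray [0.49943082 0.00172952 0.03      ]
```

Both views agree on the near shaft (about 0.506, 0.194) and the far one (about 0.569, 0.187). The far one looks bowed by about 3 mm. I'll move over the mixer for a wrist view.

Call:
move_arm(
  rows=[
    [0,0,0,0,0,7.1,0],
    [0,0,0,0,0,7.1,0],
    [0,0,0,0,0,7.1,0],
    [0,0,0,0,0,7.1,0],
    [0,0,0,0,0,7.1,0],
    [0,0,0,0,0,7.1,0],
    [0,0,0,0,0,7.1,0],
    [0,0,0,0,0,7.1,0],
    [0,0,0,0,0,7.1,-1],
    [-1.8,2.7,-0.4,0,0,0,-1],
    [-1.8,2.7,-0.4,0,0,0,-1],
    [-1.8,2.7,-0.4,0,0,0,-1],
    [-1.8,2.7,-0.4,0,0,0,-1],
    [-1.8,2.7,-0.4,0,0,0,-1],
    [-1.8,2.7,-0.4,0,0,0,-1],
    [-1.8,2.7,-0.4,0,0,0,-1],
    [-1.8,2.7,-0.4,0,0,0,-1],
    [-1.8,2.7,-0.4,0,0,0,-1],
    [0,0,0,0,0,0,-1],
    [0,0,0,0,0,0,-1],
  ],
)

```text
time: 1.77
tool_pos: [0.5134, 0.4052, 0.2858]
tool_rot: [-0.0, 0.703, 0.711, -0.0]
contact_force: [0.1, -0.1, -0.4]
gripper_width: 0.001
grasp_force: 0.0
```

Run:
```python
from h import *
import pickle
f=grab('wrist','w1.png');pickle.dump(f,open('w1.pkl','wb'))
s=manip.state();print(s['tool_pos'],s['tool_rot'],-f['R'].T@f['t'],f['mtx'][0,0],f['k1'],f['R'].round(3).tolist(),s['gripper_width'])
```

```text
[0.5123902  0.4059963  0.28559907] [-4.25203383e-04  7.02623568e-01  7.11561374e-01 -5.93712389e-04] [0.51375683 0.47672631 0.4096165 ] 381.99318803947153 -0.0025472913046792308 [[1.0, 0.011, -0.0], [0.01, -0.959, 0.284], [0.003, -0.284, -0.959]] -0.0005462727505426768
```

View pics/w1.png

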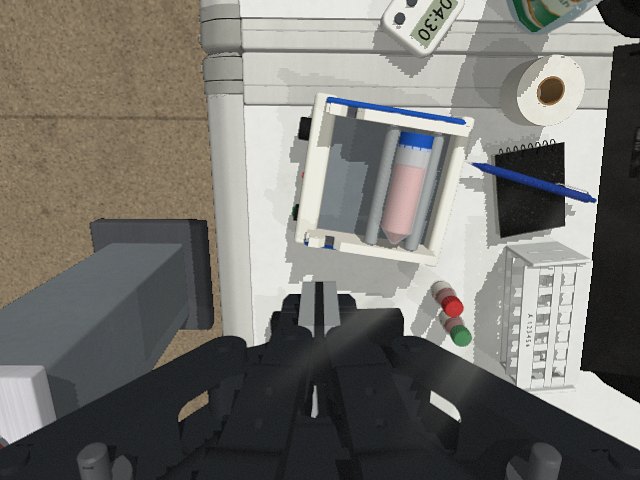

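The wrist view shows the mixer with its corners near (318,95), (472,118), (438,262) and (302,243), with the rollers running (392,128)-(372,243) and (436,135)-(414,248). I'll zoom on it.

Run:
```python
from h import *
im=cv2.imread('pics/w1.png')[85:270,285:485]
cv2.imwrite('pics/w1z.png',cv2.resize(im,None,fx=3.2,fy=3.2,interpolation=cv2.INTER_CUBIC))
```

```text
(no output)
```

View pics/w1z.png

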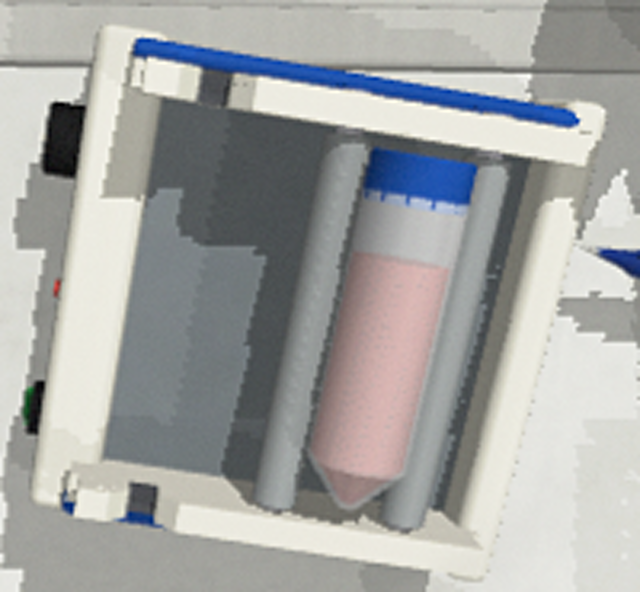

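Run:
```python
from h import *
import pickle
f=pickle.load(open('w1.pkl','rb'))
T=pickle.load(open('f0.pkl','rb'))['top']
Z=lambda u,v,z:onz(f,(285+(u+.5)/3.2-.5,85+(v+.5)/3.2-.5),z)[:2]
r1a,r1b=Z(350,132,.052),Z(275,508,.052)
r2a,r2b=Z(493,158,.052),Z(405,527,.052)
sa,sb=Z(215,88,.05),Z(143,498,.05)
for n,a,b in(('r1',r1a,r1b),('r2',r2a,r2b),('slot',sa,sb)):
    d=a-b;print(n,a.round(4),b.round(4),'len',np.linalg.norm(d).round(4),'yaw',np.arctan2(-d[0],d[1]).round(4),'mid',((a+b)/2).round(4))
d=(r1a-r1b)+(sa-sb);d/=np.linalg.norm(d);ex=np.array([d[1],-d[0]])
m1=(r1a+r1b)/2;print('slot dx',(sa-m1)@ex,(sb-m1)@ex,'slot dy',(sa-m1)@d,(sb-m1)@d,'r2 dx',((r2a+r2b)/2-m1)@ex,'r2 dy',((r2a+r2b)/2-m1)@d,'seat',m1-.04*ex)
# outline corners of frame tops
for n,u,v in(('fl-top',100,30),('fr-top',605,110),('bl',35,500),('br',482,578)):print(n,Z(u,v,.062))
# cheek inner top edges (z=.062): upper inner edge near roller1 and lower inner edge
for n,u,v in(('up inner',350,125),('low inner top',330,0)):pass
```

```text
r1 [0.5817 0.4717] [0.566 0.36 ] len 0.1128 yaw -0.1393 mid [0.5739 0.4159]
r2 [0.6227 0.4651] [0.6065 0.3543] len 0.112 yaw -0.1451 mid [0.6146 0.4097]
slot [0.5434 0.4832] [0.5254 0.3622] len 0.1223 yaw -0.1474 mid [0.5344 0.4227]
slot dx -0.03979539985481349 -0.0402703790018339 slot dy 0.062245783096538394 -0.06006706237865535 r2 dx 0.04123796224939421 r2 dy -0.00030243690694087885 seat [0.53426589 0.42161058]
fl-top [0.5110462  0.49746769]
fr-top [0.64897598 0.47843357]
bl [0.49278824 0.36504543]
br [0.62868883 0.34158527]
```

The mixer measurements agree: slot-to-roller spacing is 40 mm, and the seat is at about (0.534, 0.422) with yaw -0.144. Next I'll view the plate.

Call:
move_arm(
  rows=[
    [-3.7,0.1,0,0,0,0,-1],
    [-3.7,0.1,0,0,0,0,-1],
    [-3.7,0.1,0,0,0,0,-1],
    [-3.7,0.1,0,0,0,0,-1],
    [-3.7,0.1,0,0,0,0,-1],
    [-3.7,0.1,0,0,0,0,-1],
    [0,0,0,0,0,0,-1],
    [0,0,0,0,0,0,-1],
    [0,0,0,0,0,0,-1],
  ],
)

```text
time: 2.57
tool_pos: [0.5208, 0.1855, 0.2861]
tool_rot: [-0.0, 0.702, 0.712, 0.0]
contact_force: [-0.3, 1.0, 0.8]
gripper_width: 0.003
grasp_force: 0.0
```

Run:
```python
from h import *
import pickle
f=grab('wrist','w2.png');T=pickle.load(open('f0.pkl','rb'))['top']
s=manip.state();print(s['tool_pos'],s['tool_rot'],s['contact_force'])
g=cv2.cvtColor(f['img'],cv2.COLOR_BGR2GRAY)
c=proj(f,[[.536,.19,.03]])[0];print(c)
b=[int(c[0]-100),int(c[1]-105),int(c[0]+100),int(c[1]+95)];b[1]=max(b[1],0)
q,ss=shafts(f,b)
print(q.tolist(),[onz(f,p,.03).round(4).tolist() for p in q])
qt,st=shafts(T,(285,215,400,335))
for x in ss:
    print(x,[onz(f,x[k],.037).round(4).tolist() for k in('c','e0','e1')])
    for y in st: print(tri((f,x['c']),(T,y['c'])))
```

```text
[0.52084976 0.1858584  0.28605977] [-3.50786594e-04  7.01510042e-01  7.12659483e-01  1.01623303e-06] [0.60052277 0.10758757 0.12432503]
[332.84748359 189.31965335]
[[407, 256], [267, 260], [257, 114], [413, 109]] [[0.6161, 0.1201, 0.03], [0.4681, 0.1134, 0.03], [0.4621, 0.2612, 0.03], [0.61, 0.2679, 0.03]]
{'c': array([302.18197279, 178.7760771 ]), 'e0': array([298.35552658, 114.09728829]), 'e1': array([306.1688999 , 246.16749003]), 'prof': array([-0.16,  0.13, -0.05,  0.09, -0.04,  0.08, -0.03, -0.07]), 'n': 1764} [[0.5055, 0.2012, 0.037], [0.5018, 0.2616, 0.037], [0.5098, 0.1318, 0.037]]
(array([0.5251351 , 0.21232469, 0.23691513]), [21.84, 21.84])
(array([0.5053211 , 0.19839578, 0.02147197]), [0.67, 0.67])
{'c': array([365.96277205, 189.96334479]), 'e0': array([361.67195204, 123.95631942]), 'e1': array([370.19391892, 255.05239971]), 'prof': array([ 1.6 ,  0.65, -0.45, -1.2 , -1.  , -0.92,  0.34,  1.83]), 'n': 1746} [[0.5684, 0.1911, 0.037], [0.5612, 0.2536, 0.037], [0.5761, 0.1231, 0.037]]
(array([0.57063836, 0.18756672, 0.01679553]), [0.32, 0.32])
(array([0.52181489, 0.20798291, 0.17201627]), [30.02, 30.02])
```

View pics/w2.png

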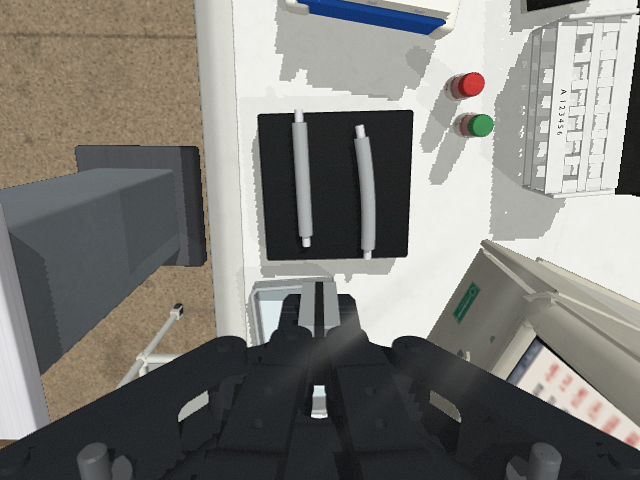

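The near shaft runs (298,109)-(306,247) and looks straight. The far one runs (360,125)-(368,258), bowed to the right by about 3 px. I'll confirm by rolling the near one, so first I'll move above its middle.

Call:
move_arm(
  rows=[
    [0.7,-0.7,0,0,0,-2.6,-1],
    [0.7,-0.7,0,0,0,0,-1],
    [0,0,3.5,0,0,0,-1],
    [0,0,3.5,0,0,0,-1],
    [0,0,3.5,0,0,0,-1],
    [0,0,3.5,0,0,0,-1],
    [0,0,3.5,0,0,0,-1],
    [0,0,2.5,0,0,0,-1],
    [0,0,1,0,0,0,-1],
    [0,0,0.2,0,0,0,-1],
    [0,0,0,0,0,0,-1],
    [0,0,0,0,0,0,-1],
  ],
)

```text
time: 3.62
tool_pos: [0.5084, 0.1988, 0.0765]
tool_rot: [0.001, 0.686, 0.728, 0.002]
contact_force: [0.2, -0.1, 0.0]
gripper_width: -0.001
grasp_force: 0.0
```

Run:
```python
from h import *
f=grab('wrist','w3.png')
s=manip.state();print(s['tool_pos'],s['tool_rot'],s['contact_force'])
p=s['tool_pos'];print('tip px',proj(f,[p-[0,0,.019],[.5057,.199,.044]]))
```

```text
[0.50867863 0.19873483 0.07691568] [0.0011721  0.68577505 0.72781024 0.00185741] [ 0.14999468  0.26836362 -0.41482437]
tip px [[316.73353191 300.92421753]
 [310.11506101 285.81090815]]
```

View pics/w3.png

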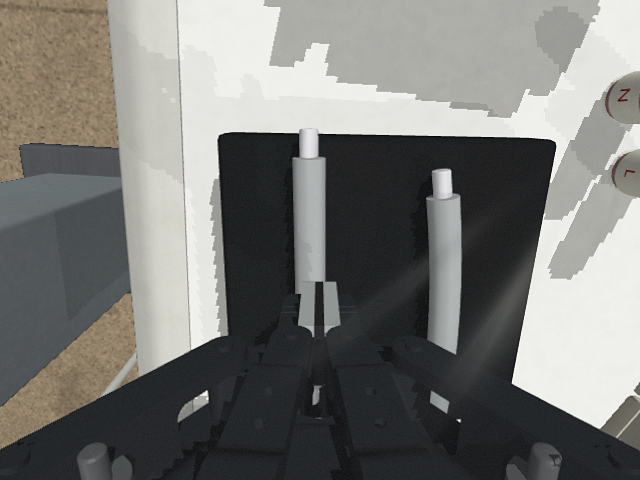

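The tips sit about 4 mm to the +x side of the shaft axis (tip column 319, shaft 310). I'll correct that and descend.

Call:
move_arm(
  rows=[
    [0,-0.2,0,0,0,0,-1],
    [0,-0.2,0.1,0,0,0,-1],
    [0,0,0.2,0,0,0,-1],
    [0,0,0.2,0,0,0,-1],
    [0,0,0.2,0,0,0,-1],
    [0,0,0.1,0,0,0,-1],
    [0,0,0.05,0,0,0,-1],
    [0,0,0.05,0,0,0,-1],
    [0,0,0.05,0,0,0,-1],
    [0,0,0.05,0,0,0,-1],
    [0,0,0.05,0,0,0,-1],
    [0,0,0.05,0,0,0,-1],
    [0,0,0,0,0,0,-1],
  ],
)

```text
time: 4.75
tool_pos: [0.5029, 0.1977, 0.0632]
tool_rot: [-0.0, 0.686, 0.728, -0.0]
contact_force: [-0.2, -0.3, -1.0]
gripper_width: -0.001
grasp_force: 0.0
```

Call:
move_arm(
  rows=[
    [0,0.1,0,0,0,0,-1],
    [0,0.05,0.05,0,0,0,-1],
    [0,0,0.02,0,0,0,-1],
    [0,0,0,0,0,0,-1],
  ],
)

```text
time: 5.08
tool_pos: [0.5049, 0.1978, 0.063]
tool_rot: [0.0, 0.686, 0.728, 0.0]
contact_force: [0.3, 0.2, 1.5]
gripper_width: -0.0
grasp_force: 0.8
```

Call:
move_arm(
  rows=[
    [0,0,0.02,0,0,0,-1],
    [0,0,0,0,0,0,-1],
    [0,0,0,0,0,0,-1],
  ],
)

```text
time: 5.33
tool_pos: [0.5049, 0.1978, 0.063]
tool_rot: [0.0, 0.686, 0.728, 0.0]
contact_force: [0.5, -0.2, 4.3]
gripper_width: 0.003
grasp_force: 1.9
```

Call:
move_arm(
  rows=[
    [0,0.1,0,0,0,0,-1],
    [0,0.1,0,0,0,0,-1],
    [0,0.1,0,0,0,0,-1],
    [0,0,0,0,0,0,-1],
  ],
)

```text
time: 5.67
tool_pos: [0.5081, 0.198, 0.0629]
tool_rot: [0.0, 0.686, 0.728, 0.0]
contact_force: [-0.3, -0.0, 5.7]
gripper_width: 0.002
grasp_force: 2.7
```

Call:
move_arm(
  rows=[
    [0,0.1,0,0,0,0,-1],
    [0,0.1,0,0,0,0,-1],
    [0,0.1,0,0,0,0,-1],
    [0,0.1,0,0,0,0,-1],
    [0,0.1,0,0,0,0,-1],
    [0,0,0,0,0,0,-1],
  ],
)

```text
time: 6.17
tool_pos: [0.513, 0.1983, 0.0629]
tool_rot: [0.0, 0.686, 0.728, 0.0]
contact_force: [0.2, -0.9, 5.2]
gripper_width: -0.0
grasp_force: 2.7
```

Call:
move_arm(
  rows=[
    [0,0.15,0,0,0,0,-1],
    [0,0.15,0,0,0,0,-1],
    [0,0.15,0,0,0,0,-1],
    [0,0.15,0,0,0,0,-1],
    [0,0.15,0,0,0,0,-1],
    [0,0.15,0,0,0,0,-1],
    [0,0.15,0,0,0,0,-1],
    [0,0.15,0,0,0,0,-1],
    [0,0,0,0,0,0,-1],
    [0,0,0,0,0,0,-1],
  ],
)

```text
time: 7.0
tool_pos: [0.5242, 0.1989, 0.062]
tool_rot: [-0.0, 0.686, 0.728, -0.0]
contact_force: [0.5, 1.0, 1.3]
gripper_width: 0.001
grasp_force: 0.9
```

Call:
move_arm(
  rows=[
    [0,-0.15,0,0,0,0,-1],
    [0,-0.15,0,0,0,0,-1],
    [0,-0.15,0,0,0,0,-1],
    [0,-0.15,0,0,0,0,-1],
    [0,-0.15,0,0,0,0,-1],
    [0,-0.15,0,0,0,0,-1],
    [0,-0.15,0,0,0,0,-1],
    [0,-0.15,0,0,0,0,-1],
    [0,-0.15,0,0,0,0,-1],
    [0,-0.15,0,0,0,0,-1],
    [0,-0.15,0,0,0,0,-1],
    [0,-0.15,0,0,0,0,-1],
    [0,-0.15,0,0,0,0,-1],
    [0,-0.15,0,0,0,0,-1],
    [0,-0.1,0,0,0,0,-1],
    [0,0,0,0,0,0,-1],
  ],
)

```text
time: 8.33
tool_pos: [0.5025, 0.1977, 0.0629]
tool_rot: [0.0, 0.686, 0.728, 0.0]
contact_force: [0.1, -0.6, 5.6]
gripper_width: -0.002
grasp_force: 2.8
```

Call:
move_arm(
  rows=[
    [0,-0.1,0,0,0,0,-1],
    [0,-0.1,0,0,0,0,-1],
    [0,-0.1,0,0,0,0,-1],
    [0,0,0,0,0,0,-1],
  ],
)

```text
time: 8.67
tool_pos: [0.4995, 0.1975, 0.0629]
tool_rot: [0.0, 0.686, 0.728, 0.0]
contact_force: [0.5, 0.1, 6.0]
gripper_width: 0.004
grasp_force: 2.8
```

Call:
move_arm(
  rows=[
    [0,-0.1,0,0,0,0,-1],
    [0,-0.1,0,0,0,0,-1],
    [0,-0.1,0,0,0,0,-1],
    [0,-0.1,0,0,0,0,-1],
    [0,-0.1,0,0,0,0,-1],
    [0,0,0,0,0,0,-1],
  ],
)

```text
time: 9.17
tool_pos: [0.4945, 0.1972, 0.0628]
tool_rot: [0.0, 0.686, 0.728, 0.0]
contact_force: [0.3, -0.1, 5.0]
gripper_width: -0.0
grasp_force: 2.8
```

Call:
move_arm(
  rows=[
    [0,-0.15,0,0,0,0,-1],
    [0,-0.15,0,0,0,0,-1],
    [0,-0.15,0,0,0,0,-1],
    [0,-0.15,0,0,0,0,-1],
    [0,0,0,0,0,0,-1],
  ],
)

```text
time: 9.58
tool_pos: [0.488, 0.1968, 0.0625]
tool_rot: [-0.0, 0.686, 0.728, -0.0]
contact_force: [-0.5, 0.3, 6.0]
gripper_width: -0.001
grasp_force: 3.0
```

The force stayed at about 5-6 N both ways (roll about ±1.2 rad), so the near shaft is straight and the far one is bent. I'll roll it back, lift and open.

Call:
move_arm(
  rows=[
    [0,0.2,0,0,0,0,-1],
    [0,0.2,0,0,0,0,-1],
    [0,0.2,0,0,0,0,-1],
    [0,0.2,0,0,0,0,-1],
    [0,0.2,0,0,0,0,-1],
    [0,0.2,0,0,0,0,-1],
    [0,0.2,0,0,0,0,-1],
    [0,0.2,0,0,0,0,-1],
    [0,0,0,0,0,0,-1],
    [0,0,-0.2,0,0,0,-1],
    [0,0,-1,0,0,0,-1],
    [0,0,-1.5,0,0,0,-0.2],
    [0,0,-1.5,0,0,0,-0.2],
    [0,0,-1,0,0,0,-0.2],
    [0,0,0,0,0,0,-0.2],
    [0,0,0,0,0,0,-0.2],
  ],
)

```text
time: 10.92
tool_pos: [0.5045, 0.1978, 0.1147]
tool_rot: [0.0, 0.686, 0.728, 0.0]
contact_force: [0.5, -0.5, 0.1]
gripper_width: 0.397
grasp_force: 0.0
```

Run:
```python
from h import *
f=grab('wrist','w4.png')
s=manip.state();print(s['tool_pos'],s['tool_rot'],s['contact_force'],s['gripper_width'])
p=s['tool_pos'];print('tip px',proj(f,[p-[0,0,.019],[.5046,.199,.037],[.5046,.26,.037]]))
g=cv2.cvtColor(f['img'],cv2.COLOR_BGR2GRAY)
for r in range(100,300,15):
    x=np.where(g[r,220:420]>90)[0]+220
    if len(x):
        for seg in np.split(x,np.where(np.diff(x)>1)[0]+1):
            if 15<len(seg)<60:
                u=(seg[0]+seg[-1])/2; print(r,seg[0],seg[-1],onz(f,(u,r),.037).round(4))
```

```text
[0.50397701 0.19763859 0.11387307] [-2.36988373e-04  6.85907766e-01  7.27688354e-01 -3.73763864e-04] [ 0.27838726 -0.47332642 -0.63018742] 0.39930528678635596
tip px [[314.86781196 299.50721515]
 [316.97340568 250.47783262]
 [323.82577117 138.28408142]]
130 220 245 [0.4578 0.2614 0.037 ]
130 311 326 [0.5016 0.2639 0.037 ]
145 220 243 [0.4573 0.2538 0.037 ]
145 311 326 [0.5021 0.2565 0.037 ]
160 220 243 [0.4573 0.2462 0.037 ]
160 305 331 [0.5023 0.2488 0.037 ]
175 220 244 [0.4575 0.2384 0.037 ]
175 306 331 [0.503  0.2411 0.037 ]
190 220 244 [0.4574 0.2304 0.037 ]
190 306 331 [0.5034 0.2331 0.037 ]
205 220 245 [0.4577 0.2222 0.037 ]
205 306 331 [0.5039 0.2249 0.037 ]
220 220 245 [0.4576 0.2139 0.037 ]
220 306 331 [0.5044 0.2166 0.037 ]
235 220 246 [0.4579 0.2053 0.037 ]
235 306 331 [0.5049 0.2081 0.037 ]
250 220 246 [0.4578 0.1965 0.037 ]
250 307 330 [0.5054 0.1993 0.037 ]
265 220 247 [0.4581 0.1876 0.037 ]
265 307 330 [0.506  0.1904 0.037 ]
280 220 247 [0.458  0.1784 0.037 ]
280 307 330 [0.5065 0.1812 0.037 ]
295 220 244 [0.4571 0.1689 0.037 ]
295 307 330 [0.5071 0.1719 0.037 ]
```

View pics/w4.png

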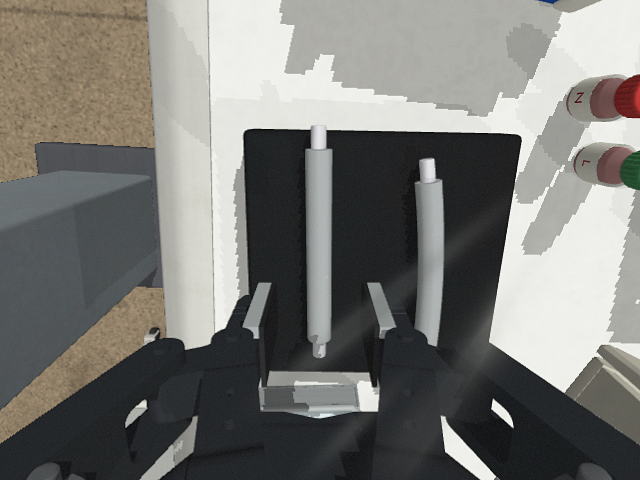

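The shaft (column 318, rows 126-357) is centred between the open fingers (265..372). I'll grasp it at the middle.

Call:
move_arm(
  rows=[
    [0.1,0,1.5,0,0,0,-0.2],
    [0.1,0,2,0,0,0,-0.2],
    [0,0,1.5,0,0,0,-0.2],
    [0,0,0.8,0,0,0,-0.2],
    [0,0,0.3,0,0,0,-0.2],
    [0,0,0.1,0,0,0,-0.2],
    [0,0,0,0,0,0,-0.4],
    [0,0,0,0,0,0,-0.6],
    [0,0,0,0,0,0,-1],
    [0,0,0,0,0,0,-1],
    [0,0,0,0,0,0,-1],
    [0,0,0,0,0,0,-1],
  ],
)

```text
time: 11.97
tool_pos: [0.5053, 0.2, 0.0537]
tool_rot: [0.001, 0.686, 0.728, 0.001]
contact_force: [-1.0, -0.2, 5.8]
gripper_width: 0.132
grasp_force: 59.1
```

The width of 11 mm is less than 14 mm, so it's gripping above the axis. I'll reopen, go lower and regrip.

Call:
move_arm(
  rows=[
    [0,0,0,0,0,0,-0.3],
    [0,0,0,0,0,0,-0.3],
    [0,0,0,0,0,0,-0.3],
    [0,0,0.1,0,0,0,-0.3],
    [0,0,0.1,0,0,0,-0.3],
    [0,0,0,0,0,0,-0.3],
  ],
)

```text
time: 12.47
tool_pos: [0.504, 0.1997, 0.0498]
tool_rot: [-0.0, 0.686, 0.728, -0.0]
contact_force: [0.2, -0.8, -0.5]
gripper_width: 0.348
grasp_force: 0.0
```

Call:
move_arm(
  rows=[
    [0,0,0,0,0,0,-0.5],
    [0,0,0,0,0,0,-0.7],
    [0,0,0,0,0,0,-1],
    [0,0,0,0,0,0,-1],
    [0,0,0,0,0,0,-1],
    [0,0,0,0,0,0,-1],
  ],
)

```text
time: 12.97
tool_pos: [0.5045, 0.1998, 0.0505]
tool_rot: [0.0, 0.686, 0.728, 0.0]
contact_force: [-0.1, 0.2, 0.7]
gripper_width: 0.136
grasp_force: 58.5
```

Call:
move_arm(
  rows=[
    [0,0,-0.2,0,0,0,-1],
    [0,0,-0.5,0,0,0,-1],
    [0,0,-1,0,0,0,-1],
    [0,0,-2,0,0,0,-1],
    [0,0,-2,0,0,0,-1],
    [0,0,-2,0,0,0,-1],
    [0,0,-2,0,0,0,-1],
    [0,0,-1,0,0,0,-1],
    [0,0,0,0,0,0,-1],
    [0,0,0,0,0,0,-1],
  ],
)

```text
time: 13.8
tool_pos: [0.5045, 0.1998, 0.1579]
tool_rot: [0.0, 0.686, 0.728, 0.001]
contact_force: [0.2, -0.1, -1.8]
gripper_width: 0.133
grasp_force: 58.6
```

Run:
```python
from h import *
f=grab('wrist','w5.png')
s=manip.state();print(s['tool_pos'],s['tool_rot'],s['contact_force'],s['gripper_width'])
```

```text
[0.50378782 0.19961406 0.15657767] [-3.45498804e-04  6.85887217e-01  7.27707570e-01 -5.46427456e-04] [-0.46787709 -0.22855398 -2.38991082] 0.13274687605443888
```

View pics/w5.png

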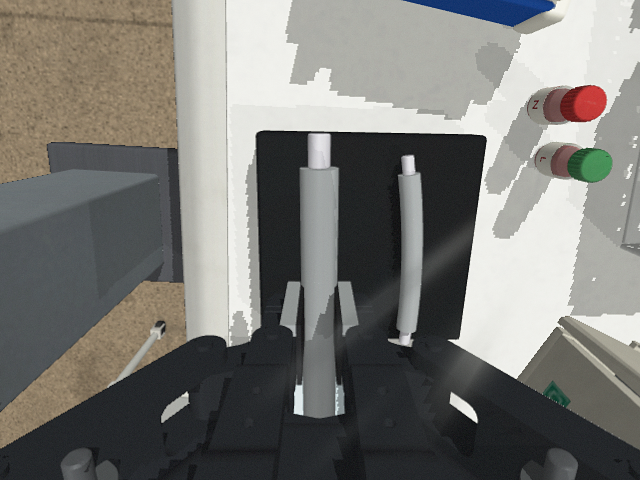

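The straight shaft is held level and centred (column 319, body end at row 168, journal tip at row 134). I'll compute its offset in the tool and the travel to the seat.

```bash
cat > hold.py <<'E'
from h import *
def toolxy(s):
    from scipy.spatial.transform import Rotation as Ro
    w,x,y,z=s['tool_rot'];return Ro.from_quat([x,y,z,w]).as_matrix()
def held(f,s,drop=.0133):
    """held shaft ends seen in the picture -> offset (tool x,y) of its middle and skew"""
    g=cv2.cvtColor(f['img'],cv2.COLOR_BGR2GRAY)
    z=s['tool_pos'][2]-drop;M=toolxy(s);return g,z,M
E
python3 - <<'E'
from hold import *
import pickle
f=grab('wrist');s=manip.state();pickle.dump((f,s),open('w5.pkl','wb'))
g,z,M=held(f,s)
pts={}
for r in range(136,280,12):
    x=np.where(g[r,290:350]>90)[0]+290;print(r,x[0],x[-1],(M.T@(onz(f,((x[0]+x[-1])/2,r),z)-s['tool_pos']))[:2].round(4))
print('col',g[120:180,319].tolist())
for n,r,zz in(('bodyend',168,z+.005),('tip',134,z+.002)):print(n,(M.T@(onz(f,(319,r),zz)-s['tool_pos']))[:2])
print('toolx ang',np.degrees(np.arctan2(M[1,1],M[0,1])))
E
```

```text
136 308 330 [0.0659 0.0016]
148 308 330 [0.0618 0.0016]
160 308 330 [0.0576 0.0016]
172 300 338 [0.0534 0.0016]
184 300 338 [0.049  0.0016]
196 300 337 [0.0446 0.0014]
208 300 337 [0.0401 0.0014]
220 300 337 [0.0355 0.0014]
232 301 337 [0.0309 0.0016]
244 301 337 [0.0261 0.0016]
256 301 336 [0.0213 0.0014]
268 301 336 [0.0163 0.0014]
col [228, 229, 229, 228, 228, 226, 227, 229, 228, 234, 231, 59, 36, 130, 223, 233, 228, 228, 228, 228, 228, 228, 228, 228, 227, 228, 229, 228, 217, 218, 218, 219, 215, 218, 217, 219, 217, 216, 217, 217, 217, 216, 220, 218, 216, 215, 215, 215, 191, 143, 143, 166, 166, 165, 167, 166, 167, 166, 165, 167]
bodyend [0.05539516 0.00154752]
tip [0.06667921 0.00155541]
toolx ang 3.3870056046201027
```

Call:
move_arm(
  rows=[
    [0,0,-0.5,0,0,5.9,-1],
    [0,0,0,0,0,5.8,-1],
    [2,-0.1,0,0,0,0,-1],
    [3.5,-0.2,0,0,0,0,-1],
    [3.5,0,0,0,0,0,-1],
    [3.5,0,0,0,0,0,-1],
    [3.5,0,0,0,0,0,-1],
    [3.5,0,0,0,0,0,-1],
    [2.0,0,0,0,0,0,-1],
    [1.0,0,0,0,0,0,-1],
    [0,0,0,0,0,0,-1],
    [0,0,0,0,0,0,-1],
    [0,0,0,0,0,0,-1],
  ],
)

```text
time: 14.98
tool_pos: [0.5336, 0.4213, 0.1615]
tool_rot: [0.0, 0.757, 0.654, -0.001]
contact_force: [0.5, 0.1, -1.4]
gripper_width: 0.134
grasp_force: 58.7
```

Run:
```python
from hold import *
import pickle
f=grab('wrist','w6.png');s=manip.state();pickle.dump((f,s),open('w6.pkl','wb'))
M=toolxy(s);print(s['tool_pos'],np.degrees(np.arctan2(M[1,1],M[0,1])),s['contact_force'])
y=np.array([-np.sin(-.144),np.cos(-.144)]);seat=np.array([.5344,.4222])
for d in(.0615,-.0615):print(proj(f,[[*(seat+y*d),.05]]))
im=f['img'][40:290,190:450];cv2.imwrite('pics/w6z.png',cv2.resize(im,None,fx=2.4,fy=2.4,interpolation=cv2.INTER_CUBIC))
```

```text
[0.53379288 0.42124839 0.16182684] -8.388942920687086 [-0.48506412  0.71622489 -1.20608449]
[[317.74028458 135.07141184]]
[[318.26914902 319.12026333]]
```

View pics/w6z.png

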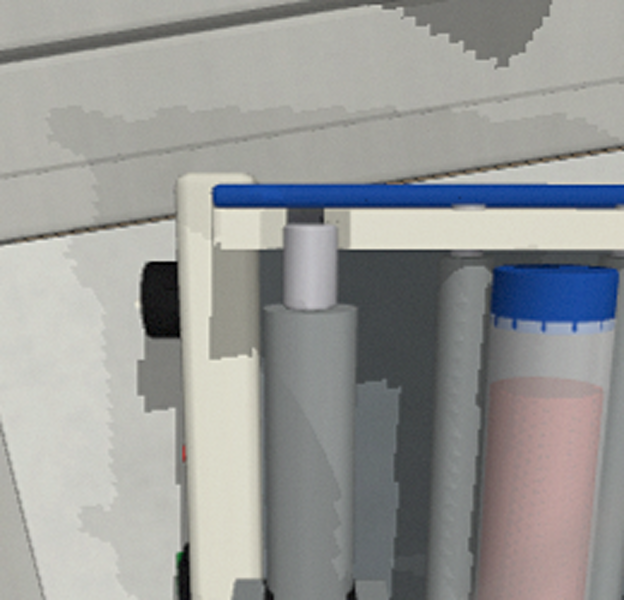

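Run:
```python
from hold import *
import pickle
f,s=pickle.load(open('w6.pkl','rb'));M=toolxy(s)
R=lambda u,v,z:(M.T@(onz(f,(190+(u+.5)/2.4-.5,40+(v+.5)/2.4-.5),z)-s['tool_pos']))[:2].round(4)
print('inner',R(400,249,.062),R(600,249,.062),'outer',R(400,208,.062),'slot',R(305.5,215,.055),R(305.5,215,.05),'roller',R(464,290,.052),R(454,550,.052))
print('shaft bodyend',R(311,308,s['tool_pos'][2]-.0133+.005),'tip',R(311,225,s['tool_pos'][2]-.0133+.002))
```

```text
inner [0.0585 0.0225] [0.0585 0.07  ] outer [0.0679 0.0222] slot [ 0.0661 -0.    ] [ 0.066 -0.   ] roller [0.0479 0.0398] [-0.0223  0.0404]
shaft bodyend [0.0557 0.0011] tip [0.0671 0.0011]
```

Call:
move_arm(
  rows=[
    [0.1,-0.12,0,0,0,0,-1],
    [0,0,1.5,0,0,0,-1],
    [0,0,2,0,0,0,-1],
    [0,0,2,0,0,0,-1],
    [0,0,1,0,0,0,-1],
    [0,0,0.6,0,0,0,-1],
    [0,0,0.3,0,0,0,-1],
    [0,0,0.2,0,0,0,-1],
    [0,0,0.2,0,0,0,-1],
    [0,0,0.1,0,0,0,-1],
    [0,0,0.1,0,0,0,-1],
    [0,0,0,0,0,0,-1],
  ],
)

```text
time: 16.03
tool_pos: [0.5331, 0.4242, 0.0829]
tool_rot: [0.0, 0.756, 0.654, 0.0]
contact_force: [1.0, 0.4, -2.1]
gripper_width: 0.133
grasp_force: 58.7
```

Run:
```python
from hold import *
f=grab('wrist','w7.png');s=manip.state();M=toolxy(s);print(s['tool_pos'],s['contact_force'],np.degrees(np.arctan2(M[1,1],M[0,1])))
y=np.array([.1459,.9893]);print('pred inner/outer rows',proj(f,[list(s['tool_pos'][:2]+y*d+np.array([.9893,-.1459])*.02)+[.062] for d in(.057,.066)]).round(1).tolist())
im=f['img'][10:260,210:470];cv2.imwrite('pics/w7z.png',cv2.resize(im,None,fx=2.4,fy=2.4,interpolation=cv2.INTER_CUBIC))
```

```text
[0.53308277 0.42417363 0.08289362] [-0.11903351  0.15078144 -1.62745372] -8.309533967954383
pred inner/outer rows [[369.0, 160.3], [370.0, 135.5]]
```

View pics/w7z.png

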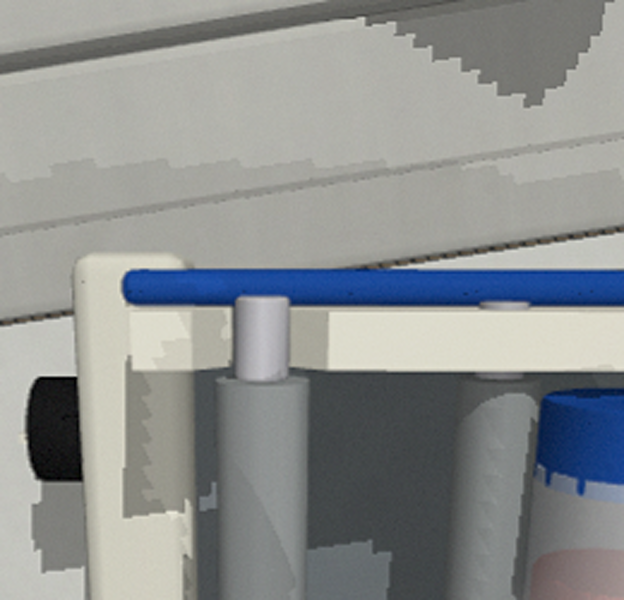

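The mouth (crop columns 192-328, centre 260) is centred on the journal (262). I'll check the end play by numbers.

Run:
```python
from hold import *
f=grab('wrist');s=manip.state();M=toolxy(s)
R=lambda u,v,z:(M.T@(onz(f,(210+(u+.5)/2.4-.5,10+(v+.5)/2.4-.5),z)-s['tool_pos']))[:2].round(4)
z=s['tool_pos'][2]-.0133
print('inner',R(400,372,.062),'outer',R(400,307,.062),'bodyend',R(262,379,z+.006),R(262,379,z+.004),'tip',R(262,296,z+.002),'mouth',R(260,340,.062),'journal',R(262,340,z),'roller',R(497,430,.052),R(490,590,.052))
```

```text
inner [0.0553 0.0228] outer [0.0652 0.0224] bodyend [0.0559 0.0012] [0.0556 0.0012] tip [0.0672 0.0012] mouth [0.0602 0.0009] journal [0.0608 0.0012] roller [0.0444 0.0413] [0.0154 0.0422]
```

Call:
move_arm(
  rows=[
    [-0.1,0,0,0,0,0,-1],
    [-0.09,0,0,0,0,0,-1],
    [0,0,0.1,0,0,0,-1],
    [0,0,0.1,0,0,0,-1],
    [0,0,0.1,0,0,0,-1],
    [0,0,0.1,0,0,0,-1],
    [0,0,0.1,0,0,0,-1],
    [0,0,0.1,0,0,0,-1],
    [0,0,0.1,0,0,0,-1],
    [0,0,0,0,0,0,-1],
  ],
)

```text
time: 16.97
tool_pos: [0.5324, 0.422, 0.075]
tool_rot: [-0.0, 0.756, 0.654, -0.0]
contact_force: [-0.5, 0.2, -1.5]
gripper_width: 0.133
grasp_force: 58.7
```

Call:
move_arm(
  rows=[
    [0,0,0.1,0,0,0,-1],
    [0,0,0.1,0,0,0,-1],
    [0,0,0.1,0,0,0,-1],
    [0,0,0.1,0,0,0,-1],
    [0,0,0,0,0,0,-1],
  ],
)

```text
time: 17.38
tool_pos: [0.5324, 0.422, 0.071]
tool_rot: [-0.0, 0.757, 0.654, -0.0]
contact_force: [-0.3, -0.5, -1.6]
gripper_width: 0.134
grasp_force: 58.7
```

Call:
move_arm(
  rows=[
    [0,0,0.1,0,0,0,-1],
    [0,0,0.1,0,0,0,-1],
    [0,0,0.1,0,0,0,-1],
    [0,0,0.1,0,0,0,-1],
    [0,0,0,0,0,0,-1],
  ],
)

```text
time: 17.8
tool_pos: [0.5324, 0.422, 0.067]
tool_rot: [-0.0, 0.756, 0.654, -0.0]
contact_force: [0.0, -0.1, -1.8]
gripper_width: 0.129
grasp_force: 58.7
```

Call:
move_arm(
  rows=[
    [0,0,0.05,0,0,0,-1],
    [0,0,0.05,0,0,0,-1],
    [0,0,0.05,0,0,0,-1],
    [0,0,0,0,0,0,-1],
  ],
)

```text
time: 18.13
tool_pos: [0.5325, 0.4221, 0.0658]
tool_rot: [-0.0, 0.756, 0.654, -0.0]
contact_force: [-0.5, -0.1, -0.4]
gripper_width: 0.133
grasp_force: 58.7
```

Call:
move_arm(
  rows=[
    [0,0,0.03,0,0,0,-1],
    [0,0,0,0,0,0,-1],
    [0,0,0,0,0,0,-1],
  ],
)

```text
time: 18.38
tool_pos: [0.5326, 0.4221, 0.0656]
tool_rot: [0.0, 0.756, 0.654, -0.0]
contact_force: [0.5, -0.1, -1.7]
gripper_width: 0.133
grasp_force: 58.7
```

Call:
move_arm(
  rows=[
    [0,0,0.03,0,0,0,-1],
    [0,0,0.03,0,0,0,-1],
    [0,0,0,0,0,0,-1],
    [0,0,0,0,0,0,-1],
  ],
)

```text
time: 18.72
tool_pos: [0.5327, 0.4222, 0.0654]
tool_rot: [0.0, 0.756, 0.654, 0.0]
contact_force: [-1.6, -1.8, 1.4]
gripper_width: 0.132
grasp_force: 58.9
```

It's seated (z 0.0654 against 0.0653 expected, with light contact). I'll release gently and lift.

Call:
move_arm(
  rows=[
    [0,0,0,0,0,0,-0.7],
    [0,0,0,0,0,0,-0.6],
    [0,0,0,0,0,0,-0.5],
    [0,0,0,0,0,0,-0.45],
    [0,0,0,0,0,0,-0.45],
    [0,0,-0.3,0,0,0,-0.45],
    [0,0,-0.5,0,0,0,-0.45],
    [0,0,-1,0,0,0,-0.45],
    [0,0,-2,0,0,0,-0.45],
    [0,0,-3,0,0,0,-0.45],
    [0,0,-3,0,0,0,-0.45],
    [0,0,0,0,0,0,-0.45],
    [0,0,0,0,0,0,-0.45],
  ],
)

```text
time: 19.8
tool_pos: [0.5344, 0.4233, 0.1679]
tool_rot: [0.001, 0.756, 0.654, 0.004]
contact_force: [0.6, -0.4, -0.8]
gripper_width: 0.273
grasp_force: 0.0
```

Run:
```python
from hold import *
f=grab('wrist','w8.png');s=manip.state();M=toolxy(s);print(s['tool_pos'],s['contact_force'],s['gripper_width'])
g=cv2.cvtColor(f['img'],cv2.COLOR_BGR2GRAY)
p=proj(f,[list(s['tool_pos'][:2]+np.array([.1459,.9893])*d)+[.052] for d in(.0,.05,.055,.0615,.067)]);print(p.round(1).tolist())
for r in np.linspace(p[1][1],p[0][1]-35,4).astype(int):
    row=g[r,270:430].astype(int);print(r,'edges',[(270+i,int(d)) for i,d in enumerate(np.diff(row)) if abs(d)>25])
r=int(p[3][1]);print('journal',r,g[r,290:345].tolist())
c=int(p[2][0]);r=int(p[4][1]);print('col',r-8,g[r-8:r+45,c].tolist())
```

```text
[0.53323714 0.42254201 0.16510797] [ 0.18800705  0.19850283 -0.07915737] 0.277554978266075
[[314.2, 235.6], [314.1, 158.3], [314.0, 150.1], [314.0, 139.2], [314.0, 129.9]]
158 edges [(276, -53), (277, -33), (325, -28), (389, -33), (390, -43)]
172 edges [(276, -54), (277, -31), (386, -40), (389, -26)]
186 edges [(275, -54), (385, -40)]
200 edges [(295, -35), (297, -28), (384, -41)]
journal 139 [214, 216, 216, 214, 215, 216, 219, 197, 190, 189, 192, 190, 189, 191, 190, 192, 196, 159, 75, 95, 127, 144, 165, 173, 182, 189, 188, 186, 180, 172, 148, 124, 87, 149, 166, 164, 163, 163, 162, 164, 162, 160, 159, 194, 216, 218, 217, 217, 215, 216, 216, 215, 216, 216, 215]
col 121 [99, 62, 67, 71, 69, 67, 61, 56, 46, 83, 174, 184, 183, 180, 182, 183, 181, 184, 182, 184, 184, 182, 183, 182, 183, 181, 181, 182, 172, 165, 116, 136, 144, 139, 139, 141, 141, 142, 142, 141, 145, 141, 139, 140, 143, 142, 143, 140, 140, 140, 142, 143, 139]
```

The journal sits centred in the slot (columns 308-322, flares 297-333). Now the bent shaft's pose from the saved w5 frame, and the tray's from the top view.

Run:
```python
from hold import *
import pickle
f,s=pickle.load(open('w5.pkl','rb'));g=cv2.cvtColor(f['img'],cv2.COLOR_BGR2GRAY)
P=[]
for r in range(150,352,8):
    x=np.where(g[r,385:435]>90)[0]+385
    if len(x): P.append(onz(f,((x[0]+x[-1])/2,r),.037)[:2]);print(r,x[0],x[-1],P[-1].round(4))
for r in range(150,352):
    pass
T=pickle.load(open('f0.pkl','rb'))['top'];h=cv2.cvtColor(T['img'],cv2.COLOR_BGR2GRAY)
b=T['img'].astype(int)
# liner: bluish-pale region inside the tray
m=((b[:,:,0]-b[:,:,2]>8)&(h>170)).astype(np.uint8);m[:, :405]=0;m[:,520:]=0;m[:255]=0;m[335:]=0
n,l,st,ce=cv2.connectedComponentsWithStats(m);i=1+np.argmax(st[1:,4]);print(st[i],ce[i])
c=max(cv2.findContours((l==i).astype(np.uint8),0,1)[0],key=cv2.contourArea);q=cv2.boxPoints(cv2.minAreaRect(c));print(q.tolist())
W=[onz(T,p,.002)[:2] for p in q];print(np.round(W,4).tolist(),np.mean(W,0))
for p in((410,268),(512,262),(411,327),(515,321)):print('rim',p,onz(T,p,.026)[:2].round(4))
print('now',manip.state()['tool_pos'])
```

```text
158 404 416 [0.5592 0.2511]
166 404 417 [0.5601 0.2461]
174 404 422 [0.5624 0.2412]
182 401 422 [0.5621 0.2361]
190 402 423 [0.5634 0.231 ]
198 403 423 [0.5644 0.2258]
206 403 424 [0.5654 0.2206]
214 403 424 [0.5661 0.2152]
222 404 424 [0.5671 0.2099]
230 404 424 [0.5678 0.2044]
238 404 424 [0.5685 0.1989]
246 404 424 [0.5693 0.1933]
254 404 424 [0.57   0.1876]
262 404 424 [0.5707 0.1819]
270 404 424 [0.5715 0.176 ]
278 403 423 [0.5716 0.1701]
286 403 422 [0.572  0.1641]
294 402 422 [0.5724 0.1581]
302 402 421 [0.5729 0.1519]
310 401 420 [0.573  0.1457]
318 400 419 [0.5731 0.1394]
326 399 418 [0.5732 0.1329]
334 402 412 [0.5729 0.1264]
342 391 411 [0.5694 0.1196]
[ 421  271   88   53 3649] [464.18361195 297.10194574]
[[420.18145751953125, 279.17822265625], [502.6341552734375, 269.28387451171875], [508.04266357421875, 314.3548583984375], [425.5899658203125, 324.24920654296875]]
[[0.5279, 0.061], [0.5414, -0.0785], [0.466, -0.0829], [0.4533, 0.0553]] [ 0.49715199 -0.01128156]
rim (410, 268) [0.544  0.0805]
rim (512, 262) [ 0.5502 -0.088 ]
rim (411, 327) [0.4486 0.0827]
rim (515, 321) [ 0.4539 -0.0866]
now [0.53323714 0.42254201 0.16510797]
```

Call:
move_arm(
  rows=[
    [0,0,0,0,0,-7.1,-0.2],
    [0,0,0,0,0,-7.1,-0.2],
    [-2.0,0.1,0,0,0,0,-0.2],
    [-3.5,0.2,0,0,0,0,-0.2],
    [-3.5,0.2,0,0,0,0,-0.2],
    [-3.5,0.2,0,0,0,0,-0.2],
    [-3.5,0.2,0,0,0,0,-0.2],
    [-3.5,0.2,0,0,0,0,-0.2],
    [-2.5,0,0.5,0,0,0,-0.2],
    [-1.3,0,1,0,0,0,-0.2],
    [-0.5,0,1,0,0,0,-0.2],
    [0,0,2,0,0,0,-0.2],
    [0,0,1,0,0,0,-0.2],
    [0,0,0,0,0,0,-0.2],
    [0,0,0,0,0,0,-0.2],
    [0,0,0,0,0,0,-0.2],
  ],
)

```text
time: 21.18
tool_pos: [0.5681, 0.1874, 0.1083]
tool_rot: [0.0, 0.669, 0.743, 0.0]
contact_force: [-0.1, 0.0, 0.4]
gripper_width: 0.399
grasp_force: 0.0
```

Run:
```python
from hold import *
f=grab('wrist','w9.png');s=manip.state();M=toolxy(s);print(s['tool_pos'],np.degrees(np.arctan2(M[1,1],M[0,1])),s['gripper_width'])
g=cv2.cvtColor(f['img'],cv2.COLOR_BGR2GRAY)
for r in range(100,360,10):
    x=np.where(g[r,278:362]>90)[0]+278
    if len(x): print(r,x[0],x[-1],len(x),(M.T@(onz(f,((x[0]+x[-1])/2,r),.037)-s['tool_pos']))[:2].round(4))
```

```text
[0.56848016 0.18733393 0.10886517] 5.944764513873404 0.3986631436180481
100 278 361 84 [0.0805 0.0009]
130 312 318 7 [ 0.0664 -0.0013]
140 304 320 17 [ 0.0616 -0.0028]
150 305 321 17 [ 0.0568 -0.0023]
160 301 327 27 [ 0.0518 -0.0018]
170 302 328 27 [ 0.0468 -0.0013]
180 303 329 27 [ 0.0417 -0.0008]
190 304 330 27 [ 0.0365 -0.0003]
200 305 331 27 [0.0313 0.0002]
210 305 331 27 [0.026  0.0002]
220 306 331 26 [0.0205 0.0004]
230 307 332 26 [0.0151 0.001 ]
240 307 332 26 [0.0095 0.001 ]
250 307 332 26 [0.0038 0.001 ]
260 307 332 26 [-0.0019  0.001 ]
270 307 332 26 [-0.0078  0.001 ]
280 307 332 26 [-0.0137  0.001 ]
290 307 331 25 [-0.0198  0.0007]
300 307 330 24 [-0.0259  0.0004]
310 306 330 25 [-0.0322  0.0001]
320 306 329 24 [-0.0385 -0.0001]
330 305 328 24 [-0.0449 -0.0007]
340 304 327 24 [-0.0515 -0.0013]
350 305 326 22 [-0.0582 -0.0013]
```

Call:
move_arm(
  rows=[
    [0,0,1.5,0,0,0,-0.2],
    [0,0,2,0,0,0,-0.2],
    [0,0,1.2,0,0,0,-0.2],
    [0,0,0.6,0,0,0,-0.2],
    [0,0,0.3,0,0,0,-0.2],
    [0,0,0.2,0,0,0,-0.2],
    [0,0,0.05,0,0,0,-0.3],
    [0,0,0,0,0,0,-0.5],
    [0,0,0,0,0,0,-0.7],
    [0,0,0,0,0,0,-1],
    [0,0,0,0,0,0,-1],
    [0,0,0,0,0,0,-1],
    [0,0,0,0,0,0,-1],
  ],
)

```text
time: 22.32
tool_pos: [0.5687, 0.1866, 0.0506]
tool_rot: [0.001, 0.67, 0.742, 0.001]
contact_force: [-0.6, 1.4, 5.3]
gripper_width: 0.135
grasp_force: 58.9
```

Call:
move_arm(
  rows=[
    [0,0,-0.3,0,0,0,-1],
    [0,0,-0.7,0,0,0,-1],
    [0,0,-2,0,0,0,-1],
    [0,0,-3,0,0,3.8,-1],
    [0,0,-3,0,0,0,-1],
    [-1.7,-0.7,0,0,0,0,-1],
    [-3.4,-1.4,0,0,0,0,-1],
    [-3.4,-1.4,0,0,0,0,-1],
    [-3.4,-1.4,0,0,0,0,-1],
    [-3.4,-1.4,0,0,0,0,-1],
    [-2.4,-1.0,0,0,0,0,-1],
    [-1.0,-0.5,0,0,0,0,-1],
    [0,0,0,0,0,0,-1],
    [0,0,0,0,0,0,-1],
    [0,0,0,0,0,0,-1],
  ],
)

```text
time: 23.57
tool_pos: [0.4971, -0.0024, 0.1395]
tool_rot: [-0.0, 0.694, 0.72, 0.0]
contact_force: [0.5, -0.3, -1.2]
gripper_width: 0.135
grasp_force: 58.7
```

Run:
```python
from hold import *
import pickle
f=grab('wrist','w10.png');s=manip.state();pickle.dump((f,s),open('w10.pkl','wb'));M=toolxy(s);print(s['tool_pos'],np.degrees(np.arctan2(M[1,1],M[0,1])),s['gripper_width'],s['contact_force'])
g=cv2.cvtColor(f['img'],cv2.COLOR_BGR2GRAY)
print('pred tray rim',proj(f,[[.499+a-.036*b,-.003+b+.036*a,.026] for a,b in((-.046,.083),(.046,.083),(-.046,0),(.046,0))]).round(1).tolist())
for c in(280,360): print(c,[(i,int(d)) for i,d in enumerate(np.diff(g[40:230,c].astype(int)),40) if abs(d)>14])
for r in(180,220):print(r,[(i,int(d)) for i,d in enumerate(np.diff(g[r,180:460].astype(int)),180) if abs(d)>14])
```

```text
[ 0.49716823 -0.0021839   0.13953544] 2.1635137740921513 0.13451715353637933 [ 0.29403403  0.03362598 -1.78182577]
pred tray rim [[241.8, 100.1], [398.3, 100.3], [249.0, 235.2], [390.7, 235.3]]
280 [(43, 46), (44, 95), (97, 18), (102, -17), (103, -26), (106, 18), (109, 21), (142, 56)]
360 [(42, 17), (43, 87), (44, 36), (73, -15), (93, 19), (94, 17), (96, -18), (98, -19), (99, -19), (101, 25), (102, -16), (105, 16), (120, -16), (134, -18), (136, 15), (137, 54)]
180 [(180, 22), (229, -23), (231, 47), (234, -51), (235, -23), (245, 18), (246, 15), (250, -17), (251, -29), (256, 36), (257, 21), (259, 27), (260, 17), (291, -61), (292, -51), (329, -15), (330, 44), (331, 34), (368, -39), (369, -18), (382, -15), (383, 37), (384, 16), (385, -48), (386, -31), (391, 16), (392, 25), (393, 24), (398, 53)]
220 [(182, 30), (183, 18), (230, -20), (231, -21), (232, 49), (238, -50), (239, -22), (248, -18), (249, 16), (250, 20), (254, -15), (255, -33), (260, 40), (261, 20), (263, 39), (295, -42), (296, -60), (333, 41), (334, 39), (369, -38), (370, -15), (383, 23), (384, 17), (385, -22), (386, -41), (391, 16), (392, 26), (393, 22), (398, 43)]
```

The tray rim is where predicted, so I'll lower.

Call:
move_arm(
  rows=[
    [0,0,1.5,0,0,0,-1],
    [0,0,3,0,0,0,-1],
    [0,0,3,0,0,0,-1],
    [0,0,1.5,0,0,0,-1],
    [0,0,0.8,0,0,0,-1],
    [0,0,0.5,0,0,0,-1],
    [0,0,0.3,0,0,0,-1],
    [0,0,0.2,0,0,0,-1],
    [0,0,0.1,0,0,0,-1],
    [0,0,0.1,0,0,0,-1],
    [0,0,0.1,0,0,0,-1],
    [0,0,0,0,0,0,-1],
    [0,0,0,0,0,0,-1],
  ],
)

```text
time: 24.7
tool_pos: [0.497, -0.0033, 0.0289]
tool_rot: [0.0, 0.694, 0.72, 0.0]
contact_force: [0.6, 0.9, -2.2]
gripper_width: 0.136
grasp_force: 58.8
```

Call:
move_arm(
  rows=[
    [0,0,0.05,0,0,0,-1],
    [0,0,0.05,0,0,0,-1],
    [0,0,0.05,0,0,0,-1],
    [0,0,0.05,0,0,0,-1],
    [0,0,0.05,0,0,0,-1],
    [0,0,0.05,0,0,0,-1],
    [0,0,0.05,0,0,0,-1],
    [0,0,0.05,0,0,0,-1],
    [0,0,0.05,0,0,0,-1],
    [0,0,0,0,0,0,-1],
  ],
)

```text
time: 25.53
tool_pos: [0.4967, -0.0032, 0.0238]
tool_rot: [-0.0, 0.694, 0.72, -0.0]
contact_force: [0.5, 0.0, -2.6]
gripper_width: 0.136
grasp_force: 58.8
```

Call:
move_arm(
  rows=[
    [0,0,0.05,0,0,0,-1],
    [0,0,0.03,0,0,0,-1],
    [0,0,0.03,0,0,0,-1],
    [0,0,0,0,0,0,-1],
    [0,0,0,0,0,0,-1],
  ],
)

```text
time: 25.95
tool_pos: [0.4968, -0.0032, 0.0229]
tool_rot: [-0.0, 0.694, 0.72, -0.0]
contact_force: [0.5, -1.1, -1.6]
gripper_width: 0.135
grasp_force: 58.7
```

Call:
move_arm(
  rows=[
    [0,0,0.03,0,0,0,-1],
    [0,0,0.03,0,0,0,-1],
    [0,0,0,0,0,0,-1],
    [0,0,0,0,0,0,-1],
  ],
)

```text
time: 26.28
tool_pos: [0.4969, -0.0032, 0.0226]
tool_rot: [0.0, 0.694, 0.72, -0.0]
contact_force: [-1.8, -0.2, 2.0]
gripper_width: 0.131
grasp_force: 59.1
```

It touched down lightly at the expected height. I'll release and retreat.

Call:
move_arm(
  rows=[
    [0,0,0,0,0,0,-0.7],
    [0,0,0,0,0,0,-0.6],
    [0,0,0,0,0,0,-0.4],
    [0,0,0,0,0,0,-0.3],
    [0,0,0,0,0,0,-0.3],
    [0,0,-0.3,0,0,0,-0.3],
    [0,0,-1,0,0,0,-0.3],
    [0,0,-2,0,0,0,-0.3],
    [0,0,-3,0,0,0,-0.3],
    [0,0,-3.5,0,0,0,-0.3],
    [0,0,-3.5,0,0,0,-0.3],
    [0,0,-3.5,0,0,0,-0.3],
    [0,0,0,0,0,0,-0.3],
    [0,0,0,0,0,0,-0.3],
    [0,0,0,0,0,0,-0.3],
  ],
)

```text
time: 27.53
tool_pos: [0.4967, -0.0032, 0.1906]
tool_rot: [0.0, 0.694, 0.72, 0.0]
contact_force: [-0.6, -0.1, -0.1]
gripper_width: 0.354
grasp_force: 0.0
```

Run:
```python
from hold import *
f=grab('wrist','w11.png');T=grab('top','top1.png');s=manip.state();print(s['tool_pos'],s['contact_force'],s['gripper_width'])
g=cv2.cvtColor(f['img'],cv2.COLOR_BGR2GRAY)
c=proj(f,[[.4975,-.003+d,.009] for d in(.067,.055,.03,0,-.03)]);print(c.round(1).tolist())
for p in c[1:]:
    r=int(p[1])+3;print(r,[(i,int(d)) for i,d in enumerate(np.diff(g[r,270:370].astype(int)),270) if abs(d)>20])
# top view: seated shaft, compared with prior fitted rollers: project expected axes and look at profile across
h=cv2.cvtColor(T['img'],cv2.COLOR_BGR2GRAY);ex=np.array([.9897,-.1435]);ey=np.array([.1435,.9897])
import scipy.ndimage as nd
for off in(-.04,0.):
  for d in(-.04,.0,.04):
    X=[list(np.array([.5741,.4164])+ex*(off+a)+ey*d)+[.055] for a in np.arange(-.018,.0181,.002)]
    p=proj(T,X);print(off,d,nd.map_coordinates(h.astype(float),[p[:,1],p[:,0]],order=1).astype(int).tolist())
```

```text
[ 0.49574691 -0.00306386  0.18865184] [-0.78688259  0.25110117 -0.19154342] 0.34830316395304034
[[321.3, 125.2], [320.8, 141.2], [319.6, 173.3], [318.2, 210.0], [316.9, 244.7]]
144 [(303, -52), (304, -22), (324, 51), (360, -40)]
176 [(270, 27), (304, -51), (305, -25), (326, 71), (362, -48)]
212 [(270, 25), (271, 30), (273, 32), (306, -46), (307, -21), (310, -24), (327, 72), (362, -50)]
247 [(270, -37), (273, 29), (274, 29), (276, 41), (305, -40), (309, -27), (326, 49), (364, -53), (365, -21)]
-0.04 -0.04 [154, 98, 90, 90, 93, 116, 137, 149, 155, 152, 148, 139, 121, 118, 119, 120, 121, 120, 119]
-0.04 0.0 [155, 93, 91, 91, 91, 113, 137, 149, 155, 153, 148, 130, 119, 118, 120, 120, 118, 117, 119]
-0.04 0.04 [112, 90, 90, 90, 88, 114, 136, 147, 154, 152, 149, 122, 85, 80, 82, 83, 82, 80, 82]
0.0 -0.04 [87, 86, 86, 89, 96, 121, 142, 152, 157, 154, 115, 78, 84, 106, 121, 122, 129, 130, 133]
0.0 0.0 [84, 79, 82, 80, 88, 113, 135, 146, 148, 146, 100, 100, 120, 136, 145, 154, 161, 169, 174]
0.0 0.04 [81, 81, 80, 80, 86, 108, 131, 143, 147, 148, 104, 99, 116, 127, 140, 147, 154, 160, 163]
```

The seated shaft's profile in the top view matches the fitted roller's at all three stations, and the bent shaft lies in the tray. I'll hand in.

```bash
python3 -c "
from plant import manip
print(manip.job_done())"
```

```text
the job is handed in; nothing more can be done
None
```

I handed the job in: the straight shaft (the near one, level at about 5–6 N over roughly 1.2 rad each way) is seated in the front bearings, and the bowed one lies in the steel tray; I rolled only the near shaft, since the camera views showed the far one bowed.

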